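# Draw up a frame corner with a drift

## Task

On the framing board, slide the loose rail up hand-tight against the clamped stile so that their peg holes overlap. Then take the tapered steel drift from the tool rack and push it upright down through the stile and the still offset hole of the rail's tenon until its collar is fully home on the stile, so that it pulls the corner shut, and leave it standing there. Leave the other tools and everything else on the table where they are.

Things in the scene. Friction and masses are not known exactly. Their poses are not given: they have to be found in the camera images.
- frame_board: Plywood framing board with the stile fixed on it by a fence and two toggle clamps. The stile is a pale wooden frame bar, 50 mm wide, 42 mm thick, 260 mm long, raised on bearers, its underside 47 mm and its top 89 mm above the table. Origin on the table right below the stile's peg hole; axes as stile_hole. The board reaches from -45 to 260 mm in x and y; the clamps stand at x 105 to 225, y 0 to 145, up to 115 mm high.
- stile_hole (a point): Centre of the mouth of the vertical 15 mm peg hole in the stile, on the stile's top face, 89 mm above the table. +x runs along the stile from this hole (the stile ends 25 mm the other way), +y along the rail away from the stile, z up. The hole goes down through an upper cheek (14 mm), a 14 mm slot that takes the rail's tenon, and a lower cheek (14 mm); below that 32 mm are free.
- rail_shoulder (a point): Middle of the top edge of the rail's shoulder. The rail is a bar like the stile, 205 mm long plus a 50 mm tenon in the stile's slot; it slides only along stile_hole's y. Gap to the stile = this point's y from stile_hole - 25 mm; starts 13 to 32 mm. It slides with about 2 N to a gap of 3.5 mm (hand-tight), from there it is springy, 9 N at gap 0, and let go it springs back to 3.5 mm unless pinned.
- rail_hole (a point): Centre of the top of the 15 mm hole through the rail's 14 mm thick tenon, 75 mm above the table, seen through the stile's hole once they overlap; moves with the rail. It is bored a little nearer the shoulder: at gap g it lies g + 1.2 mm along stile_hole's +y from the stile's hole. Axes as stile_hole.
- rail_grip (a point): Point on the rail's top face, on its centre line, 140 mm + gap along +y from the stile's hole, 89 mm above the table; moves with the rail. Here both sides of the rail (50 mm apart, along x) are free to grasp from above down to 47 mm above the table. Axes as stile_hole.
- drift: Drift, 150 mm long, 0.2 kg: round steel shank, wooden handle. Origin at its tip, z up the axis to the handle. From the tip: 34 mm of taper from 5 to 13.5 mm diameter, straight 13.5 mm up to 68 mm, a 26 mm collar (68 to 74 mm), a straight 30 mm barrel handle, a flat steel cap with its top at 150 mm. Hangs upright by its collar in one of the rack's three 17 mm holes. Only its handle has a steel cap.
- drift_handle (a point): Middle of the drift's handle, on its axis, 110 mm above the tip, 42 mm above the collar's underside and 40 mm below the cap's top.
- tool_rack: Fixed wooden rack, 60 mm (x) by 180 mm (y), its top plate 100 mm above the table, three holes 55 mm apart along y, the middle one in the centre; a tool hangs in each. Origin under its centre on the table.
- awl: Awl with a bulbous 38 mm pale wooden handle, its top 156 mm above the table, in the rack; leave it. Origin at its tip, 40 mm above the table.
- screwdriver: Screwdriver with a slim 22 mm ribbed black handle, its top 168 mm above the table, in the rack; leave it. Origin at its tip, 30 mm above the table.
- try_square: Small try square (wooden stock 100 mm, steel blade 85 mm) lying on the framing board between stile and rail; leave it. Origin at the underside of the stock's corner end.
- wash_bowl: White porcelain bowl, 124 mm wide, 50 mm high; leave it. Origin under its centre.
- paint_dish: Low blue porcelain dish, 110 mm wide, 18 mm high; leave it. Origin under its centre.
- paper_cup: White cup, 78 mm wide, 92 mm high; leave it. Origin under its centre.
- paint_bottle: Green bottle, 48 mm wide, 130 mm high; leave it. Origin under its centre.
- paperweight: Brass bar paperweight 180 x 28 x 18 mm, long along its x; leave it. Origin under its centre.
There are look-alikes about, which are no part of the job. Leave any turquoise look-alike of the drift alone.

How it is judged:
By the outcome, as a careful person would: the job done as asked, in the order asked, and still so for the second after the job is handed in, with the robot touching nothing.
It also fails if it takes over 64 s, if anything falls off the work surface, if the arm or the gripper's body presses on something with over 40 N, if the wrist force passes 120 N, or if a joint passes its speed limit or range.

## Robot

A 6-joint arm with a two-finger parallel gripper is mounted at the origin on the work surface. World frame = base frame: x ahead of the robot, y to its left, z up, the work surface at z = 0. Lengths are in mm, angles in rad, forces in N, time in s.
With the tool pointing down it reaches from about 275 to 1000 mm from the base axis. Payload 8.4 kg.
Tool frame: the origin (TCP) lies at the very end of the fingers, on their centre line; the grasp point (between the pads) lies 19 mm behind it; z points along the fingers, x is the direction in which the jaws open and shut, and the axes are right-handed (so a half turn about z gives the same grasp; the last joint's range is limited). The gripper opens to 85 mm and grips with 20 to 120 N. Pads are 22 mm wide; open, the fingers measure 114 mm over their backs; the gripper's body (76 mm by 85 mm) begins 54 mm behind the grasp point. The pads swing forward as they close: fully open they stand 13 mm farther back than shut.
Start: joints at [1.284, 0.353, 1.633, -0, 1.155, -0.002], TCP at [175.602, 599.827, 231.281] pointing down, gripper open.
Joint ranges: [-2.63, 2.63], [-0.92, 2.1], [0.06, 2.66], [-1.3, 4.44], [0, 2.69], [-3.02, 3.02]. Speed limits (rad/s): [2.22, 2.22, 2.79, 3.14, 3.14, 3.14].

## Interface

Orientations are given as [roll, pitch, yaw] about the fixed x, y, z axes, in that order (R = Rz(yaw) Ry(pitch) Rx(roll)).
In Python, from rig import r gives the robot as it stands. The module is installed in compiled form; this text tells all that it offers.
- The arm moves only by the tool apply_moves, never from a script. Its argument "targets" is a list that holds one entry, the list of rows, each a list of 7 numbers: the gripper's target within -1 to 1 (fully open at 1, half-way at 0, shut at -1), then the shift along the tool's x, y, z in cm, then the turn, a rotation vector about the tool's x, y, z in degrees. A call has 1 to 8 rows; each row is the pose to reach, as a shift and turn from the pose measured when the call began, along the tool's axes at that moment; what a row does not reach only later rows make up. A row lasts 1/10 s, in which the tool goes at most 50 mm and 8.59 degrees, less where a joint would pass 70% of its speed; a pose out of reach is approached as far as the arm can. A call with a gripper value outside its range is refused whole. The fingers move at their own pace and stop on an object; "newtons" is the grip in N (left out, the last holds). Time passes only in rows, so rows that repeat a pose let the fingers close. It gives the time, the measured TCP pose, the force and the opening at its end, in the units of the state.
- r.sense(): the state, without advancing time (a new reading comes with each control period).
- r.grab_frame(name): name is "scene" or "top"; returns a dict with "pixels" (420x560x3 uint8, red, green, blue), "fov_y" (degrees; the focal length in pixels is half the picture's height over the tangent of half this angle, whatever the lens; pixels are square), "cx", "cy" (the principal point, pixels), "D" ([k1, k2, p1, p2, k3] as OpenCV has them; the pictures are not rectified), "R" (3x3) and "t" (3): a world point X has camera coordinates R X + t. Camera axes: x right, y down, z forward; pixel columns grow to the right and rows downward; lengths in mm; the calibration is good to about 2 mm. A picture is of the moment at which its call begins. There is no depth.
- r.sign_off(): hands the job in, once; it reports no verdict.
The state is a dict: "clock": time; "qpos": joint angles; "qvel": joint speeds; "joint_efforts": joint torques, N m; "eef_pos": TCP position; "tcp_rot": TCP orientation; "contact_force": force on the tool from outside, world axes, zero at the start; "wrist_torque": the same for the moment, N m; "opening": opening from 0.0 (shut) to 1.0 (fully open).
Only numpy, scipy, OpenCV 4.12 (cv2) and the standard library are available. Lean on these libraries where they do the work, as an engineer would, in place of code of your own. Each camera call takes 0.05 s, during which the arm holds its last target. There are 200 camera calls.

## Working session

There is one attempt and no reset: what is moved stays moved. The work goes in short steps, Python scripts to look and compute and a tool call to move; the robot and the scene stay as the last step left them, time stands still between calls to the robot, and variables do not carry over. Pictures are saved under pics/ and viewed, about 8 in all and at most 12, crops included, and the job is handed in when it is done.

Besides the shell and the picture viewer there is one more tool, called after "Call:" by a JSON object that holds its "op" and its "data". apply_moves: Moves the arm, as the interface text tells. Its arguments: {"type":"object","properties":{"targets":{"type":"array"},"newtons":{"type":"number"}},"required":["targets"]}

```bash
mkdir -p pics; cat > h.py <<'E'
import numpy as np, cv2
from rig import r
def K(f):
    F=210/np.tan(np.radians(f["fov_y"])/2)
    return np.array([[F,0,f["cx"]],[0,F,f["cy"]],[0,0,1.]])
def ray(f,uv,z):
    "pixels -> world points on the plane at height z"
    n=cv2.undistortPoints(np.float64(uv).reshape(-1,1,2),K(f),np.float64(f["D"])).reshape(-1,2)
    R=np.array(f["R"]);t=np.array(f["t"]);c=-R.T@t
    d=np.c_[n,np.ones(len(n))]@R
    return c+d*((z-c[2])/d[:,2])[:,None]
def proj(f,X):
    return cv2.projectPoints(np.float64(X).reshape(-1,1,3),cv2.Rodrigues(np.array(f["R"]))[0],np.float64(f["t"]),K(f),np.float64(f["D"]))[0].reshape(-1,2)
def save(f,n,box=None,s=1):
    im=f["pixels"][:,:,::-1]
    if box: im=im[box[1]:box[3],box[0]:box[2]]
    cv2.imwrite("pics/"+n+".png",cv2.resize(im,None,fx=s,fy=s,interpolation=cv2.INTER_CUBIC))
E
python3 - <<'E'
from h import *
for n in("scene","top"):
    f=r.grab_frame(n); save(f,n+"0",s=1.4); R=np.array(f["R"]); print(n,f["fov_y"],f["cx"],f["cy"],f["D"],-R.T@f["t"],R[2])
    np.save(n+"0.npy",f,allow_pickle=True)
print(r.sense())
E
```

```text
scene 53.388456672049855 280.27700747397694 217.4689023397653 [0.01821166 0.         0.         0.         0.        ] [1079.80341441 -542.50173264 1080.81800494] [-0.48149392  0.41672657 -0.77103993]
top 47.220273017683475 280.84490658295414 222.97093928228918 [-0.14847035  0.          0.          0.          0.        ] [2.61242682e+02 4.01347268e-01 1.54045473e+03] [ 0.12215268  0.00178952 -0.99250971]
{'clock': 0.1, 'qpos': array([ 1.28357405e+00,  3.53586336e-01,  1.63405112e+00,  1.08416927e-06,
        1.15522051e+00, -2.40499045e-03]), 'qvel': array([-0.00230649, -0.00068379, -0.0007566 , -0.00075653,  0.0006058 ,
       -0.00119555]), 'joint_efforts': array([ 1.02550664e-03, -6.06359410e+01, -3.42817497e+01,  1.02552156e-04,
        4.02367717e-03, -5.45880960e-05]), 'eef_pos': array([175.4947221 , 599.40766368, 230.6358096 ]), 'tcp_rot': array([-3.14158862e+00,  1.26530477e-03,  1.28597861e+00]), 'contact_force': array([-0.73707584,  0.29283496, -0.15979129]), 'wrist_torque': array([-0.07803572, -0.01257765,  0.02289674]), 'opening': 0.9971966114111561}
```

View pics/scene0.png

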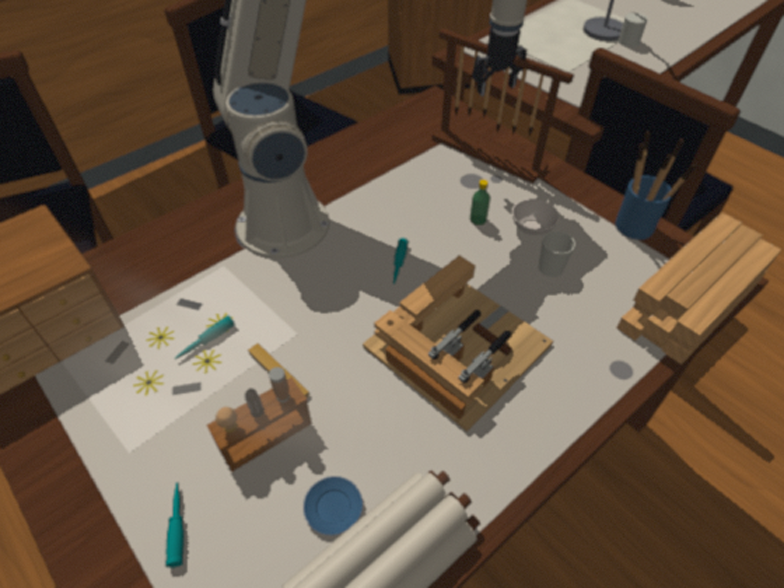

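View pics/top0.png

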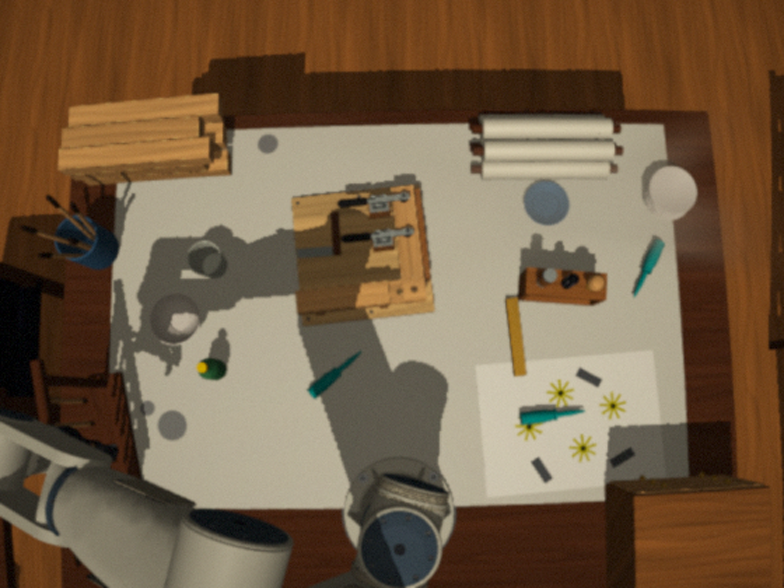

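Scene: the board is at about (450,345) and the rack at (258,425), with the steel-capped drift at its right end (278,385). In the top view the rack is at (563,285), with the drift leftmost at (549,275). The stile is vertical at x≈410, and its peg hole is near (400,290). I'll zoom in on the board and rack.

```bash
python3 - <<'E'
from h import *
t=np.load("top0.npy",allow_pickle=True).item()["pixels"];s=np.load("scene0.npy",allow_pickle=True).item()["pixels"]
a=cv2.resize(t[125:235,205:315],(400,400),interpolation=cv2.INTER_CUBIC)
b=cv2.resize(s[175:305,255:405],(400,347),interpolation=cv2.INTER_CUBIC)
c=cv2.resize(t[185:220,365:440],(400,187),interpolation=cv2.INTER_CUBIC)
o=np.zeros((600,800,3),np.uint8);o[:400,:400]=a;o[:347,400:]=b;o[400:587,:400]=c
d=cv2.resize(s[255:335,145:225],(240,240),interpolation=cv2.INTER_CUBIC);o[350:590,400:640]=d
cv2.imwrite("pics/z1.png",o[:,:,::-1])
E
```

```text
(no output)
```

View pics/z1.png

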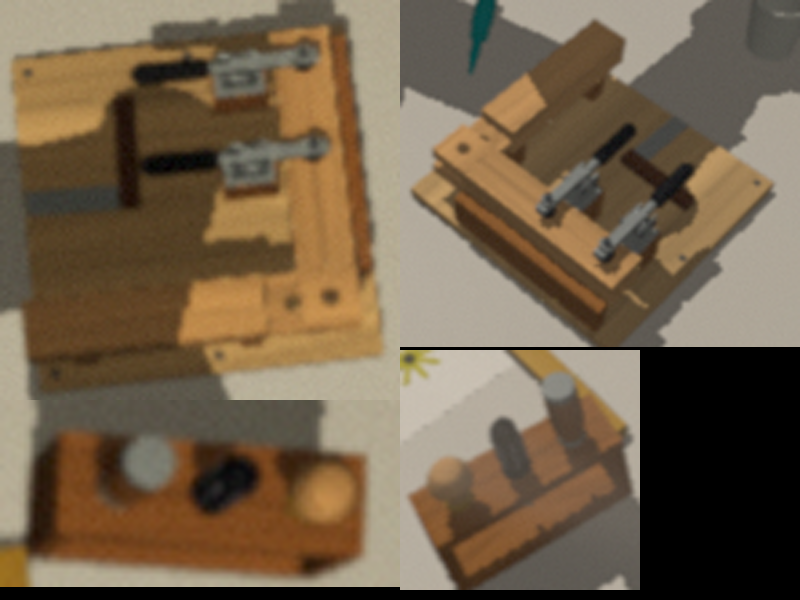

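Board crop: the stile hole is at top px (296,207) and the tenon hole at (285,208). In the scene view they are at (279,230) and (287,225). The drift's grey cap is at top px (393,197) and scene px (198,271). Next I'll get these to sub-pixel.

```bash
python3 - <<'E'
from h import *
t=np.load("top0.npy",allow_pickle=True).item();s=np.load("scene0.npy",allow_pickle=True).item()
def dark(f,u,v,w=4):
    g=cv2.cvtColor(f["pixels"],cv2.COLOR_RGB2GRAY).astype(float)
    for _ in range(4):
        ui,vi=int(round(u)),int(round(v)); p=g[vi-w:vi+w+1,ui-w:ui+w+1]
        W=np.clip(np.median(p)-8-p,0,None); yy,xx=np.mgrid[vi-w:vi+w+1,ui-w:ui+w+1]
        u,v=(W*xx).sum()/W.sum(),(W*yy).sum()/W.sum()
    return u,v
for n,f,a,b in(("top",t,(295.8,206.7),(285.3,207.8)),("scene",s,(278.6,230.4),(286.9,224.8))):
    p,q=dark(f,*a),dark(f,*b); print(n,p,q,ray(f,[p],89)[0].round(1),ray(f,[q],75)[0].round(1))
for n,f,c,z in(("top",t,(393,197),182),("scene",s,(198,271),182)):
    h=cv2.cvtColor(f["pixels"],cv2.COLOR_RGB2HSV); u,v=c
    p=h[v-14:v+15,u-14:u+15]; m=((p[:,:,1]<60)&(p[:,:,2]>85)).astype(np.uint8)
    k,l,st,ce=cv2.connectedComponentsWithStats(m); i=l[14,14]; e=ce[i]+[u-14,v-14]
    print(n,"cap",st[i],e,ray(f,[e],z)[0].round(1))
P=lambda x,y:(205+x/3.636,125+y/3.636)
for a,b,z in(((30,360),(265,340),89),((30,303),(260,276),89),((40,393),(380,355),15),((12,58),(335,28),15),((12,58),(40,393),15)):
    w=ray(t,[P(*a),P(*b)],z); d=w[1]-w[0]; print(w[:,:2].round(0).tolist(),np.degrees(np.arctan2(d[1],d[0])).round(1))
Q=lambda x,y:(365+x/5.333,185+(y-400)/5.333)
print("rack",ray(t,[Q(60,432),Q(365,453),Q(362,572),Q(50,555)],100).round(0)[:,:2])
S=lambda x,y:(255+(x-400)/2.667,175+y/2.667)
w=ray(s,[S(433,157),S(603,290)],89);print(w.round(0))
E
```

```text
top (np.float64(295.3541944074567), np.float64(205.9693741677763)) (np.float64(284.8181818181818), np.float64(207.5896805896806)) [491.4 -42.3  89. ] [489.2 -10.1  75. ]
scene (np.float64(278.32751091703057), np.float64(230.17321688500726)) (np.float64(290.1099537037037), np.float64(221.06944444444446)) [494.1 -43.2  89. ] [482.5  14.8  75. ]
top cap [  0   0  29  18 289] [392.93425606 188.71626298] [ 522.2 -323.8  182. ]
scene cap [  0   2  19  25 261] [191.19923372 269.91570881] [ 502.  -339.5  182. ]
[[441.0, 209.0], [454.0, 12.0]] -86.2
[[489.0, 209.0], [508.0, 15.0]] -84.4
[[420.0, 211.0], [448.0, -89.0]] -84.7
[[726.0, 237.0], [747.0, -56.0]] -85.8
[[726.0, 237.0], [420.0, 211.0]] -175.2
rack [[ 532. -291.]
 [ 517. -470.]
 [ 447. -464.]
 [ 460. -282.]]
[[483. -77.  89.]
 [728. -54.  89.]]
```

```bash
cat >> h.py <<'E'
from scipy.spatial.transform import Rotation as Ro
def go(p,yaw_deg,tilt=None):
    "shift (cm) and turn (deg) in tool axes from the present pose to TCP p, pointing down"
    s=r.sense(); A=Ro.from_euler("xyz",s["tcp_rot"]); B=Ro.from_euler("xyz",[np.pi,0,np.radians(yaw_deg)])
    print("shift",(A.inv().apply(np.array(p)-s["eef_pos"])/10).round(2),"turn",np.degrees((A.inv()*B).as_rotvec()).round(1),
      "at",s["eef_pos"].round(1),np.degrees(s["tcp_rot"]).round(1),"F",s["contact_force"].round(1),"op",round(s["opening"],3),"t",s["clock"])
E
python3 -c "
from h import *
go((467,262,200),5)"
```

```text
shift [-24.19  37.46   3.09] turn [ 0.   0.1 68.7] at [175.5 599.4 230.6] [-1.80e+02  1.00e-01  7.37e+01] F [-0.7  0.3 -0.2] op 0.997 t 0.1
```

Call:
{"op": "apply_moves", "data": {"targets": [[[-1,-24.2,37.5,3,0,0,68.7],[-1,-24.2,37.5,3,0,0,68.7],[-1,-24.2,37.5,3,0,0,68.7],[-1,-24.2,37.5,3,0,0,68.7],[-1,-24.2,37.5,3,0,0,68.7],[-1,-24.2,37.5,3,0,0,68.7],[-1,-24.2,37.5,3,0,0,68.7],[-1,-24.2,37.5,3,0,0,68.7]]]}}

```text
clock: 0.9
eef_pos: [437.2, 295.9, 204.0]
tcp_rot: [3.14, 0.0, 0.081]
contact_force: [0.3, 1.2, -0.9]
opening: 0.003
```

```bash
python3 -c "
from h import *
go((467,262,66),5)"
```

```text
shift [ 2.7   3.61 13.8 ] turn [ 0.1  0.  -0.4] at [437.2 295.9 204. ] [179.9   0.    4.6] F [ 0.3  1.2 -0.9] op 0.003 t 0.9
```

Call:
{"op": "apply_moves", "data": {"targets": [[[-1,2.7,3.6,5,0,0,-0.4],[-1,2.7,3.6,10,0,0,-0.4],[-1,2.7,3.6,13.8,0,0,-0.4],[-1,2.7,3.6,13.8,0,0,-0.4],[-1,2.7,3.6,13.8,0,0,-0.4],[-1,2.7,3.6,13.8,0,0,-0.4]]]}}

```text
clock: 1.5
eef_pos: [468.1, 263.2, 68.1]
tcp_rot: [-3.142, -0.002, 0.088]
contact_force: [-0.1, -0.1, 1.1]
opening: -0.005
```

```bash
python3 - <<'E'
from h import *
go((467,232,66),5)
a=r.grab_frame("top");b=r.grab_frame("scene")
o=np.zeros((400,800,3),np.uint8)
o[:,:400]=cv2.resize(a["pixels"][125:235,180:290],(400,400),interpolation=cv2.INTER_CUBIC)
o[:,400:]=cv2.resize(b["pixels"][155:285,255:385],(400,400),interpolation=cv2.INTER_CUBIC)
cv2.imwrite("pics/p1.png",o[:,:,::-1])
E
```

```text
shift [-0.39  3.1   0.21] turn [-0.  -0.1  0.1] at [468.1 263.2  68.1] [-1.8e+02 -1.0e-01  5.1e+00] F [-0.1 -0.1  1.1] op -0.005 t 1.5
```

View pics/p1.png

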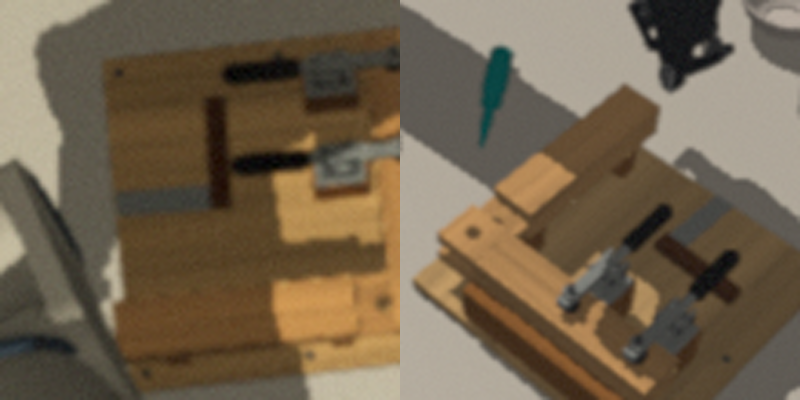

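The fingers hang just off the rail's free end: in the crop they are at (670,80) and the rail end is at (645,100). Now I'll push along tool +y.

Call:
{"op": "apply_moves", "data": {"targets": [[[-1,0,1,0.2,0,0,0],[-1,0,2,0.2,0,0,0],[-1,0,3,0.2,0,0,0],[-1,0,3.5,0.2,0,0,0],[-1,0,4,0.2,0,0,0],[-1,0,4,0.2,0,0,0]]]}}

```text
clock: 2.2
eef_pos: [472.0, 222.9, 66.5]
tcp_rot: [-3.141, -0.003, 0.088]
contact_force: [-0.9, 0.3, 0.1]
opening: 0.001
```

Call:
{"op": "apply_moves", "data": {"targets": [[[-1,0,0.2,0,0,0,0],[-1,0,0.4,0,0,0,0],[-1,0,0.6,0,0,0,0],[-1,0,0.8,0,0,0,0],[-1,0,1,0,0,0,0],[-1,0,1,0,0,0,0]]]}}

```text
clock: 2.8
eef_pos: [473.0, 212.7, 66.5]
tcp_rot: [-3.141, -0.003, 0.088]
contact_force: [-1.2, 1.2, -0.2]
opening: -0.001
```

Call:
{"op": "apply_moves", "data": {"targets": [[[-1,0,0.2,0,0,0,0],[-1,0,0.4,0,0,0,0],[-1,0,0.6,0,0,0,0],[-1,0,0.8,0,0,0,0],[-1,0,0.8,0,0,0,0]]]}}

```text
clock: 3.3
eef_pos: [473.7, 204.5, 66.5]
tcp_rot: [-3.141, -0.003, 0.088]
contact_force: [0.1, 0.8, 1.2]
opening: 0.0
```

```bash
python3 - <<'E'
from h import *
go((467,232,66),5)
a=r.grab_frame("top");b=r.grab_frame("scene")
o=np.zeros((400,800,3),np.uint8)
o[:,:400]=cv2.resize(a["pixels"][165:235,240:310],(400,400),interpolation=cv2.INTER_CUBIC)
o[:,400:]=cv2.resize(b["pixels"][165:255,265:355],(400,400),interpolation=cv2.INTER_CUBIC)
cv2.imwrite("pics/p2.png",o[:,:,::-1])
E
```

```text
shift [-0.43 -2.8   0.05] turn [-0.  -0.2  0. ] at [473.7 204.5  66.5] [-180.    -0.2    5. ] F [0.1 0.8 1.2] op 0.0 t 3.3
```

View pics/p2.png

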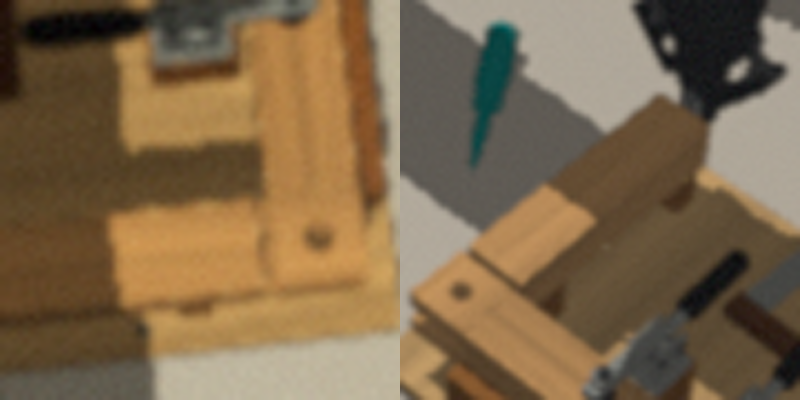

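The fingers are pushing the rail end and the gap is nearly closed: shoulder at about 262 against the stile edge at about 270 in the crop. I'll finish in 1 mm steps and watch the force.

Call:
{"op": "apply_moves", "data": {"targets": [[[-1,0,0.1,0,0,0,0],[-1,0,0.2,0,0,0,0],[-1,0,0.2,0,0,0,0]]]}}

```text
clock: 3.7
eef_pos: [473.9, 202.6, 66.5]
tcp_rot: [-3.141, -0.003, 0.088]
contact_force: [-0.1, 1.7, 1.1]
opening: -0.0
```

Call:
{"op": "apply_moves", "data": {"targets": [[[-1,0,0.1,0,0,0,0],[-1,0,0.2,0,0,0,0],[-1,0,0.2,0,0,0,0]]]}}

```text
clock: 4.0
eef_pos: [474.1, 200.5, 66.5]
tcp_rot: [-3.141, -0.003, 0.088]
contact_force: [-0.6, 2.8, 0.8]
opening: 0.002
```

Call:
{"op": "apply_moves", "data": {"targets": [[[-1,0,0.1,0,0,0,0],[-1,0,0.1,0,0,0,0]]]}}

```text
clock: 4.2
eef_pos: [474.2, 199.6, 66.6]
tcp_rot: [-3.141, -0.003, 0.087]
contact_force: [-0.6, 3.7, 0.4]
opening: -0.002
```

Call:
{"op": "apply_moves", "data": {"targets": [[[-1,0,0.1,0,0,0,0],[-1,0,0.1,0,0,0,0]]]}}

```text
clock: 4.4
eef_pos: [474.3, 198.9, 66.6]
tcp_rot: [-3.14, -0.004, 0.087]
contact_force: [-0.9, 5.8, 1.3]
opening: 0.001
```

The force now rises steeply, so the rail is into the springy zone and will settle at 3.5 mm. I'll back off, lift, and move to the rack.

Call:
{"op": "apply_moves", "data": {"targets": [[[-1,0,-1.5,0,0,0,0],[-1,0,-4,0,0,0,0],[-1,0,-4,-5,0,0,0],[-1,0,-4,-10,0,0,0],[-1,0,-4,-15,0,0,0],[-1,0,-4,-18,0,0,0],[-1,0,-4,-18,0,0,0]]]}}

```text
clock: 5.1
eef_pos: [472.3, 240.1, 251.4]
tcp_rot: [-3.138, -0.011, 0.087]
contact_force: [-0.2, 0.0, 0.3]
opening: -0.002
```

```bash
python3 - <<'E'
from h import *
t=np.load("top0.npy",allow_pickle=True).item();s=np.load("scene0.npy",allow_pickle=True).item()
# cap: low-saturation disc, window limited to rack plate
for n,f,c,(dx,dy) in(("top",t,(393,197),(6,7)),("scene",s,(198,271),(8,7))):
    h=cv2.cvtColor(f["pixels"],cv2.COLOR_RGB2HSV); u,v=c
    p=h[v-dy:v+dy+1,u-dx:u+dx+1]; m=((p[:,:,1]<70)&(p[:,:,2]>85)).astype(np.uint8)
    print(n); print(m); yy,xx=np.nonzero(m); e=(xx.mean()+u-dx,yy.mean()+v-dy); print(e,ray(f,[e],182)[0])
f=r.grab_frame("scene"); save(f,"s3",s=1.4)
print(r.sense()["eef_pos"])
E
```

```text
top
[[1 1 1 1 1 1 1 1 1 1 1 1 0]
 [0 0 0 1 1 1 1 1 1 1 0 0 0]
 [0 0 0 1 1 1 1 1 1 0 0 0 0]
 [0 0 1 1 1 1 1 1 1 0 0 0 0]
 [0 0 1 1 1 1 1 1 1 1 0 0 0]
 [0 1 1 1 1 1 1 1 1 1 0 0 0]
 [0 1 1 1 1 1 1 1 1 1 0 0 0]
 [0 1 1 1 1 1 1 1 1 1 0 0 0]
 [0 0 1 1 1 1 1 1 1 1 0 0 0]
 [0 0 1 1 1 1 1 1 1 0 0 0 0]
 [0 0 0 1 1 1 1 1 1 0 0 0 0]
 [0 0 0 0 0 1 1 0 0 0 0 0 0]
 [0 0 0 0 0 0 0 0 0 0 0 0 0]
 [0 0 0 0 0 0 0 0 0 0 0 0 0]
 [0 0 0 0 0 0 0 0 0 0 0 0 0]]
(np.float64(392.31111111111113), np.float64(194.92222222222222)) [ 503.92534515 -320.97175303  182.        ]
scene
[[1 0 0 1 1 1 1 1 1 1 1 1 1 0 0 1 1]
 [1 1 1 1 1 1 1 1 1 1 1 1 1 0 0 0 1]
 [1 1 1 1 1 1 1 1 1 1 1 1 1 0 0 0 0]
 [1 1 1 1 1 1 1 1 1 1 1 1 1 0 0 0 0]
 [1 1 1 1 1 1 1 1 1 1 1 1 1 0 0 0 0]
 [1 1 1 1 1 1 1 1 1 1 1 1 1 0 0 0 0]
 [1 1 1 1 1 1 1 1 1 1 1 1 1 0 0 0 0]
 [1 1 1 1 1 1 1 1 1 1 1 1 0 0 0 0 0]
 [1 1 1 1 1 1 1 1 1 1 1 1 0 0 0 0 0]
 [1 1 1 1 1 0 0 1 1 1 0 0 0 0 0 0 0]
 [1 1 1 1 1 0 0 0 0 0 0 0 0 0 0 0 0]
 [1 1 1 1 1 0 0 0 0 0 0 0 0 0 0 0 0]
 [1 1 1 1 1 0 0 0 0 0 0 0 0 0 0 0 0]
 [1 1 1 1 0 0 0 0 0 0 0 0 0 0 0 0 0]
 [1 1 0 0 0 0 0 0 0 0 0 0 0 0 0 0 0]]
(np.float64(195.46896551724137), np.float64(269.31724137931036)) [ 507.53993729 -330.31911532  182.        ]
[471.07748949 239.40563155 248.78952306]
```

```bash
python3 - <<'E'
from h import *
t=np.load("top0.npy",allow_pickle=True).item();s=np.load("scene0.npy",allow_pickle=True).item()
print(ray(t,[(392.3,196)],182),ray(s,[(197.7,267.7)],182))
go((501,-323,250),-5)
E
```

```text
[[ 500.76296784 -320.77649227  182.        ]] [[ 507.16602377 -323.36805414  182.        ]]
shift [-1.93 56.29 -0.27] turn [-0.2 -0.4 10. ] at [471.1 239.4 248.8] [-179.9   -0.4    5. ] F [ 0.3 -0.5 -0.8] op -0.002 t 5.15
```

View pics/s3.png

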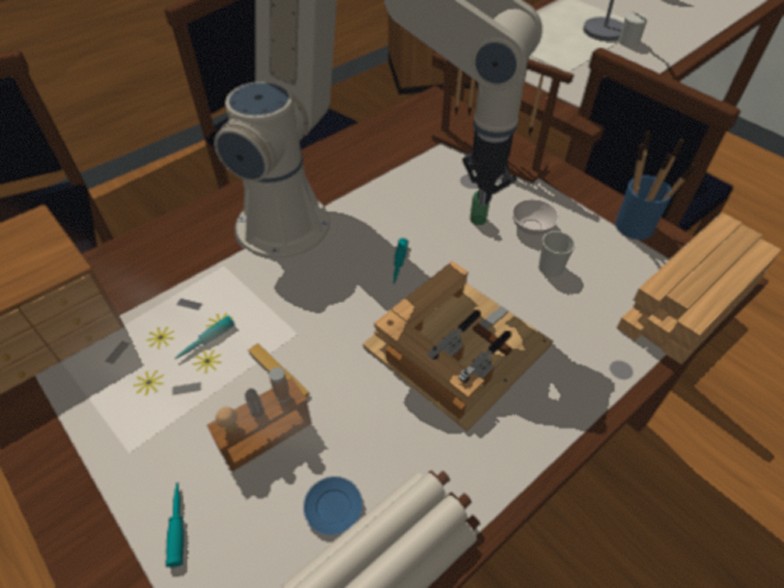

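The rail is now up against the stile; nothing else has moved. Next I go above the drift with the gripper open.

Call:
{"op": "apply_moves", "data": {"targets": [[[1,-1.9,5,-0.3,0,0.4,1],[1,-1.9,10,-0.3,0,0.4,2],[1,-1.9,15,-0.3,0,0.4,3],[1,-1.9,20,-0.3,0,0.4,4],[1,-1.9,25,-0.3,0,0.4,5],[1,-1.9,30,-0.3,0,0.4,6],[1,-1.9,35,-0.3,0,0.4,8],[1,-1.9,40,-0.3,0,0.4,10]]]}}

```text
clock: 5.95
eef_pos: [485.8, -159.9, 249.0]
tcp_rot: [-3.137, -0.011, -0.089]
contact_force: [0.7, 0.5, 1.0]
opening: 1.002
```

```bash
python3 -c "
from h import *
go((503,-322,215),-5)"
```

```text
shift [ 3.11 16.01  3.36] turn [-0.3 -0.7 -0.1] at [ 485.8 -159.9  249. ] [-179.7   -0.7   -5.1] F [0.7 0.5 1. ] op 1.002 t 5.95
```

Call:
{"op": "apply_moves", "data": {"targets": [[[1,3.1,5,1,-0.3,-0.7,0],[1,3.1,10,2,-0.3,-0.7,0],[1,3.1,14,3.3,-0.3,-0.7,0],[1,3.1,16,3.3,-0.3,-0.7,0],[1,3.1,16,3.3,-0.3,-0.7,0],[1,3.1,16,3.3,-0.3,-0.7,0]]]}}

```text
clock: 6.55
eef_pos: [502.1, -321.3, 213.7]
tcp_rot: [-3.14, 0.004, -0.09]
contact_force: [-0.1, 0.0, 0.9]
opening: 0.995
```

```bash
python3 - <<'E'
from h import *
go((503,-322,123),-5)
a=r.grab_frame("top");b=r.grab_frame("scene")
np.save("top1.npy",a,allow_pickle=True);np.save("scene1.npy",b,allow_pickle=True)
o=np.zeros((560,800,3),np.uint8)
o[:400,:400]=cv2.resize(a["pixels"][150:240,350:440],(400,400),interpolation=cv2.INTER_CUBIC)
o[:400,400:]=cv2.resize(b["pixels"][235:325,150:240],(400,400),interpolation=cv2.INTER_CUBIC)
o[400:,:160]=cv2.resize(a["pixels"][197:217,285:305],(160,160),interpolation=cv2.INTER_CUBIC)
o[400:,200:360]=cv2.resize(b["pixels"][220:240,268:288],(160,160),interpolation=cv2.INTER_CUBIC)
cv2.imwrite("pics/p4.png",o[:,:,::-1])
E
```

```text
shift [0.13 0.07 9.07] turn [-0.1  0.2 -0.1] at [ 502.1 -321.3  213.7] [-179.9    0.2   -5.1] F [-0.1  0.   0.9] op 0.995 t 6.55
```

View pics/p4.png

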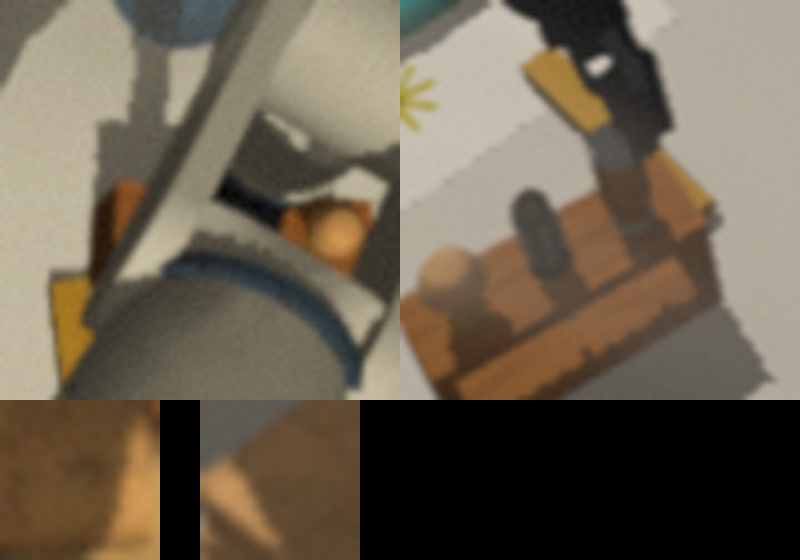

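```bash
python3 - <<'E'
from h import *
b=np.load("scene1.npy",allow_pickle=True).item()
print(ray(b,[(150+234/4.444,235+228/4.444)],100))
print([((proj(b,[(502,-321,z)])[0]-[150,235])*4.444+[400,0]).round(0) for z in (100,182,214)])
print([((proj(b,[(502+d,-321,214)])[0]-[150,235])*4.444+[400,0]).round(0) for d in (-50,50)])
E
```

```text
[[ 512.90802315 -326.05018     100.        ]]
[array([631., 211.]), array([610., 137.]), array([602., 106.])]
[array([553.,  51.]), array([653., 164.])]
```

The fingers straddle the drift, and its collar at (634,222) in the crop agrees with the predicted (631,211). I'll descend and close gently.

Call:
{"op": "apply_moves", "data": {"targets": [[[1,0.2,0.1,3,0,0.2,0],[1,0.2,0.1,6,0,0.2,0],[1,0.2,0.1,8.5,0,0.2,0],[1,0.2,0.1,9,0,0.2,0],[1,0.2,0.1,9,0,0.2,0],[1,0.2,0.1,9,0,0.2,0]]]}}

```text
clock: 7.25
eef_pos: [505.4, -321.6, 126.2]
tcp_rot: [3.141, -0.003, -0.087]
contact_force: [0.5, 0.2, 0.7]
opening: 1.003
```

Call:
{"op": "apply_moves", "data": {"targets": [[[-1,0,0,0,0,0,0],[-1,0,0,0,0,0,0],[-1,0,0,0,0,0,0],[-1,0,0,0,0,0,0],[-1,0,0,0,0,0,0],[-1,0,0,0,0,0,0],[-1,0,0,0,0,0,0]]], "newtons": 20}}

```text
clock: 7.95
eef_pos: [504.8, -321.6, 126.3]
tcp_rot: [3.141, -0.002, -0.087]
contact_force: [-4.5, 0.4, 5.7]
opening: 0.344
```

```bash
python3 -c "
from h import *
go((503,-322,123),-5);s=r.sense();print(s['wrist_torque'])"
```

```text
shift [-0.18  0.06  0.33] turn [ 0.  -0.1  0. ] at [ 504.8 -321.6  126.3] [ 1.8e+02 -1.0e-01 -5.0e+00] F [-4.5  0.4  5.7] op 0.344 t 7.95
[0.01887547 0.93092356 0.01153849]
```

Call:
{"op": "apply_moves", "data": {"targets": [[[-1,-0.2,0,0,0,0,0],[-1,-0.2,0,0,0,0,0],[-1,-0.2,0,0,0,0,0]]], "newtons": 60}}

```text
clock: 8.25
eef_pos: [503.0, -321.6, 126.5]
tcp_rot: [3.141, -0.002, -0.087]
contact_force: [-1.1, -0.4, 3.1]
opening: 0.337
```

Call:
{"op": "apply_moves", "data": {"targets": [[[-1,0,0,-2,0,0,0],[-1,0,0,-4,0,0,0],[-1,0,0,-6,0,0,0],[-1,0,0,-8,0,0,0],[-1,0,0,-10,0,0,0],[-1,0,0,-11,0,0,0],[-1,0,0,-11,0,0,0]]]}}

```text
clock: 8.95
eef_pos: [503.4, -321.8, 237.4]
tcp_rot: [3.14, -0.004, -0.087]
contact_force: [-0.2, 0.0, -2.0]
opening: 0.336
```

```bash
python3 - <<'E'
from h import *
s=r.sense();print(s['wrist_torque'])
go((492.5,-85,236.5),5)
E
```

```text
[0.01857272 0.001084   0.01853129]
shift [ -3.15 -23.5    0.05] turn [  0.1  -0.2 -10. ] at [ 503.4 -321.8  237.4] [179.9  -0.2  -5. ] F [-0.2  0.  -2. ] op 0.336 t 8.95
```

Call:
{"op": "apply_moves", "data": {"targets": [[[-1,-0.5,-4,0,0,0,-2],[-1,-1,-8,0,0,0,-4],[-1,-1.5,-12,0,0,0,-6],[-1,-2,-16,0,0,0,-8],[-1,-3,-20,0,0,0,-10],[-1,-3.2,-24,0,0,0,-10],[-1,-3.2,-27,0,0,0,-10],[-1,-3.2,-28,0,0,0,-10]]]}}

```text
clock: 9.75
eef_pos: [495.2, -37.6, 235.7]
tcp_rot: [3.14, -0.002, 0.089]
contact_force: [0.2, 0.3, -1.7]
opening: 0.338
```

```bash
python3 - <<'E'
from h import *
go((492.3,-40.4,203),5)
E
```

```text
shift [-0.32  0.25  3.27] turn [ 0.1 -0.1  0.1] at [495.2 -37.6 235.7] [ 1.799e+02 -1.000e-01  5.100e+00] F [ 0.2  0.3 -1.7] op 0.338 t 9.75
```

Call:
{"op": "apply_moves", "data": {"targets": [[[-1,-0.3,0.2,1.5,0.1,-0.1,0],[-1,-0.3,0.2,3,0.1,-0.1,0],[-1,-0.3,0.2,3.3,0.1,-0.1,0],[-1,-0.3,0.2,3.3,0.1,-0.1,0],[-1,-0.3,0.2,3.3,0.1,-0.1,0]]]}}

```text
clock: 10.25
eef_pos: [492.7, -40.3, 202.9]
tcp_rot: [-3.141, -0.001, 0.089]
contact_force: [0.7, -0.4, -1.5]
opening: 0.337
```

```bash
python3 - <<'E'
from h import *
go((492.3,-40.4,203),5)
a=r.grab_frame("top");b=r.grab_frame("scene")
np.save("top2.npy",a,allow_pickle=True);np.save("scene2.npy",b,allow_pickle=True)
o=np.zeros((480,800,3),np.uint8)
o[:400,:320]=cv2.resize(a["pixels"][170:250,260:324],(320,400),interpolation=cv2.INTER_CUBIC)
o[:480,320:]=cv2.resize(b["pixels"][190:250,250:310],(480,480),interpolation=cv2.INTER_CUBIC)
cv2.imwrite("pics/p5.png",o[:,:,::-1])
p=r.sense()["eef_pos"]
print(((proj(b,[p-[0,0,94.4],(492.5,-42.7,89)])-[250,190])*8+[320,0]).round(0))
E
```

```text
shift [-0.04  0.01 -0.01] turn [-0.  -0.   0.1] at [492.7 -40.3 202.9] [-180.    -0.     5.1] F [ 0.7 -0.4 -1.5] op 0.337 t 10.25
[[551. 282.]
 [545. 318.]]
```

View pics/p5.png

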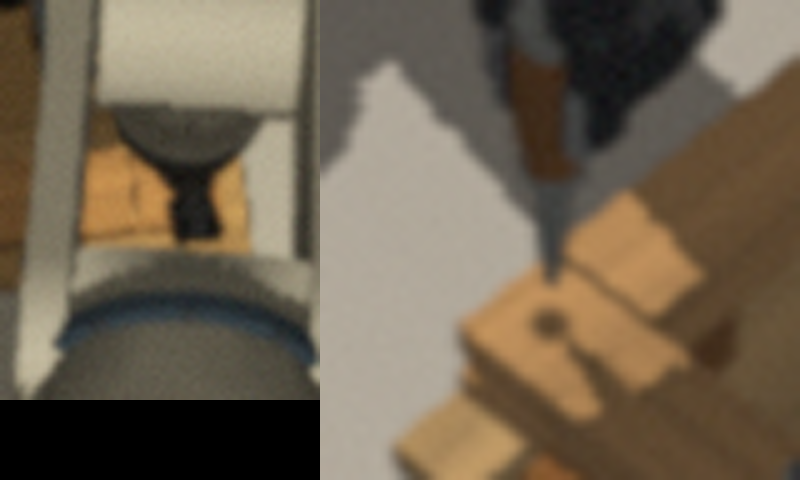

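Scene crop: the tip is at (551,280), against a predicted (551,282), so the tool model is good. The hole is at (550,323), about 5 crop px from where I predicted it. I'll recompute the hole from this view.

```bash
python3 - <<'E'
from h import *
b=np.load("scene2.npy",allow_pickle=True).item()
g=cv2.cvtColor(b["pixels"],cv2.COLOR_RGB2GRAY).astype(int); print(g[224:238,271:288])
p=g[226:235,273:285]; W=np.clip(120-p,0,None)
W[:, :]*=1; yy,xx=np.mgrid[226:235,273:285]; c=((W*xx).sum()/W.sum(),(W*yy).sum()/W.sum()); print(c)
print(ray(b,[c,(250+230/8,190+323/8)],89))
# tip consistency
print(ray(b,[(250+231/8,190+281/8)],202.9-94.4))
E
```

```text
[[169 169 166 163 156 147 129  88  95 129 138 125 112 119 135 150 151]
 [168 165 157 151 148 146 139 117 117 143 149 147 133 118 120 140 146]
 [163 158 150 146 147 152 152 147 145 150 152 150 148 134 115 115 127]
 [156 147 143 147 152 152 149 146 148 151 151 148 148 145 136 122 112]
 [147 146 150 154 153 144 129 122 124 137 146 148 148 148 146 141 127]
 [148 150 152 154 147 127 100  88  91 111 133 145 147 146 144 143 137]
 [152 153 153 150 140 115  84  75  78  94 125 143 145 144 141 140 138]
 [155 152 152 150 145 124  96  80  84  98 122 140 143 139 141 137 134]
 [150 151 150 151 147 139 122 110 110 109 112 131 140 140 137 135 135]
 [132 146 150 150 148 143 142 139 137 124  96 105 125 130 133 131 131]
 [104 129 142 147 145 146 147 148 142 128  98  83  89  99 116 124 133]
 [ 81  97 119 136 144 147 145 142 140 135 119  93  74  74  96 117 130]
 [ 74  78  89 114 136 142 143 141 138 139 133 114  84  71  79  96 118]
 [ 75  71  74  86 107 123 133 137 137 136 135 126  95  76  74  81  96]]
(np.float64(279.46666666666664), np.float64(231.209009009009))
[[499.33007943 -43.1774857   89.        ]
 [495.52897886 -42.74798278  89.        ]]
[[492.27011698 -39.43396066 108.5       ]]
```

The hole is at about (493.5,-42.9). I'll aim the tip 2.3 mm toward the rail, so into the overlap of the two holes, and go down in steps.

Call:
{"op": "apply_moves", "data": {"targets": [[[-1,0.05,0.05,0.8,0,0,0],[-1,0.05,0.05,1.6,0,0,0],[-1,0.05,0.05,2.2,0,0,0],[-1,0.05,0.05,2.6,0,0,0],[-1,0.05,0.05,2.6,0,0,0]]]}}

```text
clock: 10.85
eef_pos: [493.0, -40.6, 176.5]
tcp_rot: [-3.141, -0.0, 0.089]
contact_force: [0.7, -0.0, -1.6]
opening: 0.334
```

Call:
{"op": "apply_moves", "data": {"targets": [[[-1,0,0,0.4,0,0,0],[-1,0,0,0.8,0,0,0],[-1,0,0,1.0,0,0,0],[-1,0,0,1.0,0,0,0]]]}}

```text
clock: 11.25
eef_pos: [492.8, -40.6, 166.1]
tcp_rot: [-3.141, 0.001, 0.089]
contact_force: [0.0, 0.7, -2.1]
opening: 0.338
```

Call:
{"op": "apply_moves", "data": {"targets": [[[-1,0,0,0.2,0,0,0],[-1,0,0.03,0.4,0,0,0],[-1,0,0.06,0.6,0,0,0],[-1,0,0.06,0.6,0,0,0]]]}}

```text
clock: 11.65
eef_pos: [492.7, -41.2, 159.8]
tcp_rot: [-3.141, 0.001, 0.089]
contact_force: [-0.9, 0.3, -1.0]
opening: 0.336
```

Call:
{"op": "apply_moves", "data": {"targets": [[[-1,0,0.03,0.2,0,0,0],[-1,0,0.05,0.4,0,0,0],[-1,0,0.05,0.4,0,0,0]]]}}

```text
clock: 11.95
eef_pos: [492.9, -41.5, 155.7]
tcp_rot: [-3.141, 0.001, 0.089]
contact_force: [-0.3, 1.1, -2.5]
opening: 0.337
```

Call:
{"op": "apply_moves", "data": {"targets": [[[-1,0,0.02,0.2,0,0,0],[-1,0,0.03,0.3,0,0,0],[-1,0,0.03,0.3,0,0,0]]]}}

```text
clock: 12.25
eef_pos: [493.0, -41.7, 152.6]
tcp_rot: [-3.14, 0.0, 0.089]
contact_force: [0.7, 2.5, -2.6]
opening: 0.34
```

Call:
{"op": "apply_moves", "data": {"targets": [[[-1,0,0.02,0.2,0,0,0],[-1,0,0.03,0.3,0,0,0],[-1,0,0.03,0.3,0,0,0]]]}}

```text
clock: 12.55
eef_pos: [493.1, -41.9, 149.5]
tcp_rot: [-3.14, 0.0, 0.089]
contact_force: [0.7, 2.4, -1.6]
opening: 0.336
```

Call:
{"op": "apply_moves", "data": {"targets": [[[-1,0,0,0.2,0,0,0],[-1,0,0,0.4,0,0,0],[-1,0,0,0.5,0,0,0],[-1,0,0,0.5,0,0,0]]]}}

```text
clock: 12.95
eef_pos: [493.3, -41.9, 144.4]
tcp_rot: [-3.14, -0.0, 0.089]
contact_force: [1.7, 4.2, -0.3]
opening: 0.336
```

Call:
{"op": "apply_moves", "data": {"targets": [[[-1,0,0,0.2,0,0,0],[-1,0,0,0.4,0,0,0],[-1,0,0,0.5,0,0,0],[-1,0,0,0.5,0,0,0]]]}}

```text
clock: 13.35
eef_pos: [493.4, -41.8, 139.3]
tcp_rot: [-3.14, -0.0, 0.089]
contact_force: [2.9, 3.6, -0.5]
opening: 0.342
```

Call:
{"op": "apply_moves", "data": {"targets": [[[-1,0.05,0,0.2,0,0,0],[-1,0.05,0,0.4,0,0,0],[-1,0.05,0,0.6,0,0,0],[-1,0.05,0,0.6,0,0,0]]]}}

```text
clock: 13.75
eef_pos: [493.7, -41.7, 132.7]
tcp_rot: [-3.14, 0.0, 0.089]
contact_force: [1.9, 4.3, -2.4]
opening: 0.338
```

Call:
{"op": "apply_moves", "data": {"targets": [[[-1,0,0,0.2,0,0,0],[-1,0,0,0.4,0,0,0],[-1,0,0,0.6,0,0,0],[-1,0,0,0.6,0,0,0]]]}}

```text
clock: 14.15
eef_pos: [493.6, -41.7, 126.4]
tcp_rot: [-3.14, 0.0, 0.088]
contact_force: [2.0, 4.6, -1.1]
opening: 0.339
```

Call:
{"op": "apply_moves", "data": {"targets": [[[-1,0,0,0.2,0,0,0],[-1,0,0,0.4,0,0,0],[-1,0,0,0.6,0,0,0],[-1,0,0,0.8,0,0,0],[-1,0,0,0.8,0,0,0]]]}}

```text
clock: 14.65
eef_pos: [493.6, -41.6, 118.0]
tcp_rot: [-3.14, 0.0, 0.089]
contact_force: [1.5, 4.8, -0.4]
opening: 0.338
```

Call:
{"op": "apply_moves", "data": {"targets": [[[-1,0,0,0.1,0,0,0],[-1,0,0,0.2,0,0,0],[-1,0,0,0.2,0,0,0]]]}}

```text
clock: 14.95
eef_pos: [493.6, -41.6, 115.8]
tcp_rot: [-3.14, 0.0, 0.089]
contact_force: [2.3, 4.7, 1.9]
opening: 0.336
```

Call:
{"op": "apply_moves", "data": {"targets": [[[-1,0,0,0.1,0,0,0],[-1,0,0,0.1,0,0,0]]]}}

```text
clock: 15.15
eef_pos: [493.7, -41.6, 115.4]
tcp_rot: [-3.14, 0.0, 0.089]
contact_force: [-2.8, 5.9, 13.7]
opening: 0.34
```

Call:
{"op": "apply_moves", "data": {"targets": [[[-1,0,0,0.1,0,0,0],[-1,0,0,0.1,0,0,0]]]}}

```text
clock: 15.35
eef_pos: [493.7, -41.6, 115.4]
tcp_rot: [-3.14, 0.0, 0.089]
contact_force: [-3.6, 6.4, 18.6]
opening: 0.339
```

The force rose sharply at z = 115.4, which is exactly the predicted home height, so the collar is seated. I'll release, retreat straight up, and check.

Call:
{"op": "apply_moves", "data": {"targets": [[[0.2,0,0,0,0,0,0],[0.5,0,0,0,0,0,0],[1,0,0,0,0,0,0],[1,0,0,0,0,0,0],[1,0,0,0,0,0,0],[1,0,0,0,0,0,0]]]}}

```text
clock: 15.95
eef_pos: [493.6, -41.6, 115.2]
tcp_rot: [-3.14, 0.0, 0.089]
contact_force: [-0.2, 0.3, 0.3]
opening: 1.0
```

Call:
{"op": "apply_moves", "data": {"targets": [[[1,0,0,-2,0,0,0],[1,0,0,-5,0,0,0],[1,0,0,-9,0,0,0],[1,0,0,-13,0,0,0],[1,0,0,-16,0,0,0],[1,0,-5,-16,0,0,0],[1,0,-10,-16,0,0,0],[1,0,-15,-16,0,0,0]]]}}

```text
clock: 16.75
eef_pos: [480.2, 108.7, 276.0]
tcp_rot: [-3.14, -0.001, 0.087]
contact_force: [0.8, -0.2, -0.5]
opening: 0.995
```

Call:
{"op": "apply_moves", "data": {"targets": [[[1,0,-5,0,0,0,0],[1,0,-10,0,0,0,0],[1,0,-15,0,0,0,0],[1,0,-18,0,0,0,0],[1,0,-18,0,0,0,0]]]}}

```text
clock: 17.25
eef_pos: [464.0, 291.5, 276.1]
tcp_rot: [-3.139, -0.001, 0.091]
contact_force: [0.2, -0.4, -0.0]
opening: 0.996
```

```bash
python3 - <<'E'
from h import *
a=r.grab_frame("top");b=r.grab_frame("scene")
o=np.zeros((400,800,3),np.uint8)
o[:,:400]=cv2.resize(a["pixels"][165:235,245:315],(400,400),interpolation=cv2.INTER_CUBIC)
o[:,400:]=cv2.resize(b["pixels"][175:255,255:335],(400,400),interpolation=cv2.INTER_CUBIC)
cv2.imwrite("pics/p6.png",o[:,:,::-1])
save(b,"s6",s=1.4)
T=(493.7,-41.8)
print(((proj(b,[(*T,89),(*T,95),(*T,171)])-[255,175])*5+[400,0]).round(), ((proj(a,[(*T,171)])-[245,165])*5.714).round(),r.sense()["contact_force"],r.sense()["clock"])
E
```

```text
[[518. 274.]
 [518. 268.]
 [518. 186.]] [[291. 204.]] [1.86351728e-01 2.65054792e-05 2.32497660e-01] 17.35
```

View pics/p6.png

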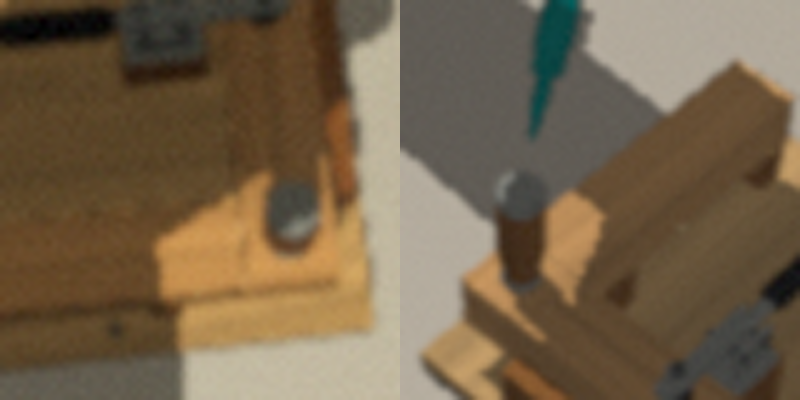

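View pics/s6.png

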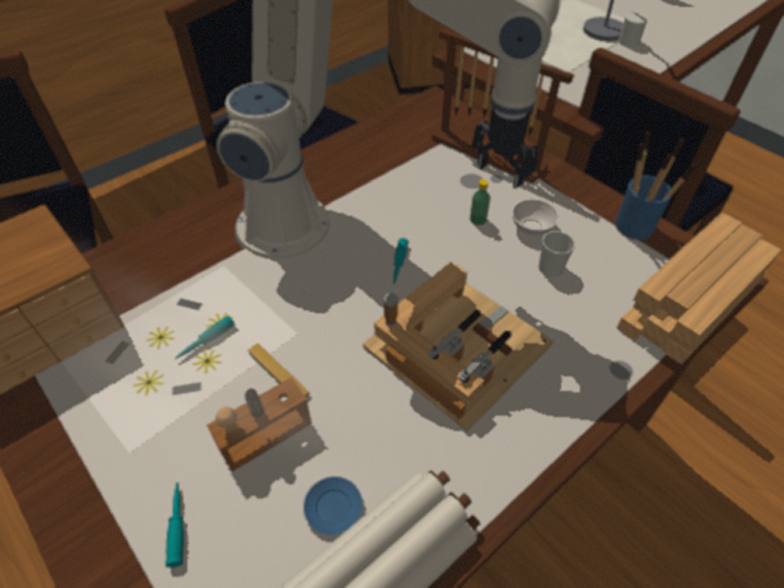

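The drift stands upright in the stile: its cap is at (520,192) in the crop against a predicted (518,186), and its collar sits on the stile's top face. The corner is closed and everything else is where it was, so I'm handing in.

```bash
python3 -c "
from rig import r
print(r.sign_off())"
```

```text
the job is handed in; nothing more can be done
None
```

The job is done and handed in at about 17.4 s of the 64 s allowed; `sign_off` reported no verdict.

- **Rail:** I pushed it by its free end with closed fingers until the force rose to about 6 N, past the hand-tight point, then let it spring back.
- **Drift:** I took the steel-capped drift from the rack and entered it into the overlap of the two holes. I pushed it down until the force jumped to about 19 N at the predicted home height (TCP z = 115.4 mm), then released it and backed away.

**Last checks:** the final pictures show the drift upright with its collar on the stile and no visible gap at the shoulder. The tools, try square and dishes look undisturbed, and the gripper is clear with about 0 N on it. The cap appeared about 1 pixel from where I predicted, within the calibration error. At about 2.5 mm per pixel, the cameras cannot confirm the last few tenths of a millimetre of the gap. No check failed. The two views differed by about 3 mm on the stile hole and 6 mm on the drift, and contact forces settled both.

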